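Unlock the spice carousel and hold the blue-lidded jar at the front

ROBOT

A 7-joint arm with a two-finger parallel gripper is mounted at the origin on the work surface; the furniture and walls round the work are solid. World frame = base frame: x ahead of the robot, y to its left, z up, the work surface at z = 0. Lengths are in m, angles in degrees, forces in N, time in s.
With the tool pointing down it reaches from about 0.425 to 0.875 m from the base axis. Payload 9.9 kg.
Tool frame: the origin (TCP) lies between the finger pads; the fingertips stand robot.tcp_to_tips ahead of it and the grasp point (between the pads) lies 5 mm behind it (robot.tcp_to_tips is the distance from the TCP to the fingertips, in m); z points along the fingers, y is the line along which they close (so a half turn about z gives the same grasp; the last joint's range is limited). The gripper opens to 85 mm and grips with 20 to 120 N. Pads are 22 mm wide; open, the fingers measure 114 mm over their backs; the gripper's body (76 mm by 85 mm) begins 54 mm behind the grasp point. The pads swing forward as they close: fully open they stand 13 mm farther back than shut.
Start: joints at [64.584, 32.985, 1.427, 82.34, -0.859, 64.687, -3.237], TCP at [0.238, -0.632, 0.245] pointing down, gripper open.
Joint ranges: [-157.87, 157.87], [-19.46, 123.44], [-87.15, 90], [11.01, 140.99], [-62.26, 242.26], [9.8, 113.94], [-161.44, 161.44]. Speed limits (degrees/s): [127.2, 127.2, 172.46, 172.46, 180, 180, 180].

INTERFACE

Orientations are given as [roll, pitch, yaw] about the fixed x, y, z axes, in that order (R = Rz(yaw) Ry(pitch) Rx(roll)).
In Python, from rig import robot, vision, sign_off gives the robot as it stands.
- The arm moves only by the tool play_rows, never from a script. Its argument "motion" is a list of rows, each a list of 3 entries, a list of its own where there are three numbers: the shift along the tool's x, y, z each as a share of 0.3 m, from -1 to 1, then the turn, a rotation vector about the tool's x, y, z each as a share of pi rad, from -1 to 1, then the gripper command: -1 is shut, 1 is fully open, values between are in proportion. A call has exactly 10 rows; each row is the pose to reach, as a shift and turn from the pose commanded when the call began, along the tool's axes at that moment, turning the shorter way round; what a row does not reach only later rows make up. A row lasts 1/8 s, in which the tool goes at most 62.5 mm and 10.7 degrees, less where a joint would pass 70% of its speed; a pose out of reach is approached as far as the arm can. A call with a number of a shift or a turn outside -1 to 1 is refused whole. A call with a gripper value outside its range is refused whole. The fingers move at their own pace and stop on an object; "grip_force" is the grip in N (left out, the last holds). Time passes only in rows, so rows that repeat a pose let the fingers close, or fill a call up. It gives the time, the measured TCP pose, the force, the opening and the grip force at its end, in the units of the state.
- robot.state(): the state, without advancing time (a new reading comes with each control period).
- vision.capture(name): name is "scene" or "top"; returns the picture (384x512x3 uint8, blue, green, red); there is no depth.
- vision.camera_model(name): a dict with "mtx" (3x3 intrinsics, pixels), "k1" (the pictures are not rectified: a ray, as slopes to the right and down, at radius r is drawn at 1 + k1 r^2 times it, then the intrinsics apply), "R" (3x3) and "t" (3): a world point X has camera coordinates R X + t. Camera axes: x right, y down, z forward; pixel columns grow to the right and rows downward; lengths in m; the calibration is good to about 2 mm. A picture is of the moment at which its call begins. camera_model takes no time and is no camera call.
- sign_off(): hands the job in; it is judged then, once.
The state is a dict: "t": time; "joint_pos": joint angles; "qd": joint speeds; "joint_torque": joint torques, N m; "tool_pos": TCP position; "tcp_rot": TCP orientation; "wrist_force": force on the tool from outside, world axes, zero at the start; "moment": the same for the moment, N m; "finger_gap": opening from 0.0 (shut) to 1.0 (fully open); "grip_force": force on a finger pad.
Only numpy, scipy, OpenCV 4.12 (cv2) and the standard library are available. Lean on these libraries where they do the work, as an engineer would, in place of code of your own. Each camera call takes 0.05 s, during which the arm holds its last target. There are 200 camera calls.

TASK

Unlock the self-returning spice carousel: twist its red spring knob clockwise all the way to the stop, which pushes the steel catch out, then let go so that the knob springs back. Then take the carousel by the handle bar on top, turn it until the brown jar with the blue lid stands at the very front, right behind the red pointer on the stand, and hold it still there: the program finishes while still gripping the handle, because the carousel swings back if it is let go. Leave all jars standing in their cups and do not disturb the honey jar, the mug and the tin beside the carousel.

Things in the scene. Friction and masses are not known exactly. Their poses are not given: they have to be found in the camera images.
- stand: fixed wooden stand of the carousel, a disc 210 mm across, 12 mm thick; origin on the turning axis at worktop height, z up, -x axis towards the red front pointer. On it turns a wooden turntable 236 mm across (top at 40 mm height) with seven cups 38 mm deep, 85 mm from the axis, 51.4 degrees apart. Jars are up to 45 mm across, their tops up to 145 mm above the worktop
- front_spot (a point): fixed point where the middle of the blue-lidded jar must come: 85 mm from the turning axis, straight towards the red pointer, 84 mm above the worktop
- front_pointer (a point): red diamond mark on the tongue at the front of the stand, 145 mm from the turning axis, 14 mm above the worktop
- blue_jar_center (a point): middle (half-way up) of the brown jar with the blue lid, 47 mm across and 88 mm tall, standing loosely (about 2 mm play) in a cup of the turntable; z up. At the start it is 26 or 77 degrees to either side of the front
- handle_grip (a point): grip point of the turntable's handle, on the turning axis, 178 mm above the worktop. The handle is a light wooden bar 66 mm long along this point's x axis, 14 mm thick along y, 44 mm tall (from 154 to 198 mm above the worktop); it turns with the turntable and stands above all jars: grip it across its thickness from above
- turntable (a joint): angle of the turntable in rad, 0 as parked, positive anticlockwise seen from above, stops at -1.7 and 1.7. Locked at 0 (about 0.02 play) while the catch is in. A light spring (0.06 N m per rad) pulls it back to 0 when let go. At most 1.35 rad is needed either way
- knob_grip (a point): grip point of the red knob, on its upright axis, 72 mm above the worktop, to the right of the carousel. Its grip is a bar 46 mm long along this point's x axis, 13 mm thick along y, from 50 to 87 mm above the worktop, over a black disc 62 mm across (top at 50 mm); a white mark on the bar's top lies towards +x. The jars come no nearer than 80 mm to this axis
- knob (a joint): angle of the red knob in rad: 0 at rest, growing clockwise seen from above to the stop at 1.2; a spring brings it back to 0 when let go (0.02 N m at rest, 0.1 N m at the stop)
- catch (a joint): how far the steel sliding catch under the knob is drawn out, in m: 0 locks the turntable, 0.016 or more frees it. The knob's pin pushes it out to about 0.021 as the knob reaches its stop; it then stays out by friction when the knob springs back
- honey: honey jar, 65 mm across, 86 mm tall, left of the carousel; origin under its centre; leave alone
- mug: dark and white mug, 80 mm across with a handle, 94 mm tall, left in front of the carousel; origin under its centre; leave alone
- tin: small tin, 57 mm across, 72 mm tall, beyond the knob to the right; origin under its centre; leave alone
- green_jar: spice jar with green label, 45 mm across, 105 mm tall, loose in a cup of the turntable; origin under its centre
- orange_jar: spice jar with orange and green label, 44 mm across, 105 mm tall, loose in a cup; origin under its centre
- salt: salt shaker with grey top, 44 mm across, 90 mm tall, loose in a cup; origin under its centre
- back_jar_l: spice jar like the orange one, in the right-hand one of the cups at the back; origin under its centre
- back_jar_r: spice jar like the green one, in the left-hand one of the cups at the back; origin under its centre

How it is judged:
By the outcome, as a careful person would: the job done as asked, in the order asked, and still so for the second after the job is handed in, while the arm keeps its last pose, push and grip.
It also fails if it takes over 42 s, if anything falls off the work surface, if the arm or the gripper's body presses on something with over 40 N, if the wrist force passes 120 N, or if a joint passes its speed limit or range.

## Working session

There is one attempt and no reset: what is moved stays moved. The work goes in short steps, Python scripts to look and compute and a tool call to move; the robot and the scene stay as the last step left them, time stands still between calls to the robot, and variables do not carry over. Pictures are saved under pics/ and viewed, at most 10 in all, crops included, and the job is handed in when it is done.

Besides the shell and the picture viewer there is one more tool, called after ">>>" by a JSON object that holds its "op" and its "data". play_rows: Moves the arm, as the interface text tells. Its arguments: {"type":"object","properties":{"motion":{"type":"array"},"grip_force":{"type":"number"}},"required":["motion"]}

```bash
mkdir -p pics; cat > h.py <<'E'
import numpy as np,cv2
from rig import robot,vision,sign_off
from scipy.spatial.transform import Rotation as Ro
def ray(n,u,v):
    m=vision.camera_model(n);K=np.array(m["mtx"]);R=np.array(m["R"]);t=np.array(m["t"])
    d=np.array([(u-K[0,2])/K[0,0],(v-K[1,2])/K[1,1]]);s=d.copy()
    for _ in range(30): s=d/(1+m["k1"]*(s@s))
    return -R.T@t,R.T@np.array([s[0],s[1],1])
def at(n,u,v,z):
    c,d=ray(n,u,v);return c+d*(z-c[2])/d[2]
def px(n,X):
    m=vision.camera_model(n);K=np.array(m["mtx"]);c=np.array(m["R"])@X+np.array(m["t"]);s=c[:2]/c[2]
    s=s*(1+m["k1"]*(s@s));return K[:2,:2]@s+K[:2,2]
E
python3 - <<'E'
from h import *
for n in("scene","top"):
    im=vision.capture(n);cv2.imwrite(f"pics/{n}0.png",im)
    cv2.imwrite(f"pics/{n}0b.png",cv2.resize(im,(800,600),interpolation=cv2.INTER_CUBIC))
    print(n,ray(n,256,192))
print(robot.state(),robot.tcp_to_tips)
E
```

```text
scene (array([-0.28861902,  0.51927631,  0.72641949]), array([ 0.70520878, -0.46476176, -0.53546937]))
top (array([0.29698389, 0.01292514, 1.37285775]), array([ 1.88702485e-01, -7.64854119e-04, -9.82203910e-01]))
{'t': 0.1, 'joint_pos': array([64.58486482, 33.02834423,  1.42191744, 82.38402891, -0.8589086 ,
       64.68752862, -3.23587829]), 'qd': array([ 0.03203716, -0.00399993,  0.07998352, -0.08703498,  0.08909319,
        0.08932173,  0.07894432]), 'joint_torque': array([ 5.54697719e-03, -7.67297959e+01,  2.25804202e+00, -2.86607802e+01,
        1.60126394e-02,  8.61529552e-03, -8.06429057e-06]), 'tool_pos': array([ 0.23751829, -0.63138811,  0.24450749]), 'tcp_rot': array([-1.79910742e+02,  4.14517683e-03,  2.06185879e+01]), 'wrist_force': array([-0.37746543,  0.4659503 ,  0.24848191]), 'moment': array([0.02475819, 0.02509605, 0.01956801]), 'grip_force': 0.0, 'finger_gap': 0.9998060015044409} 0.014
```

View pics/top0b.png

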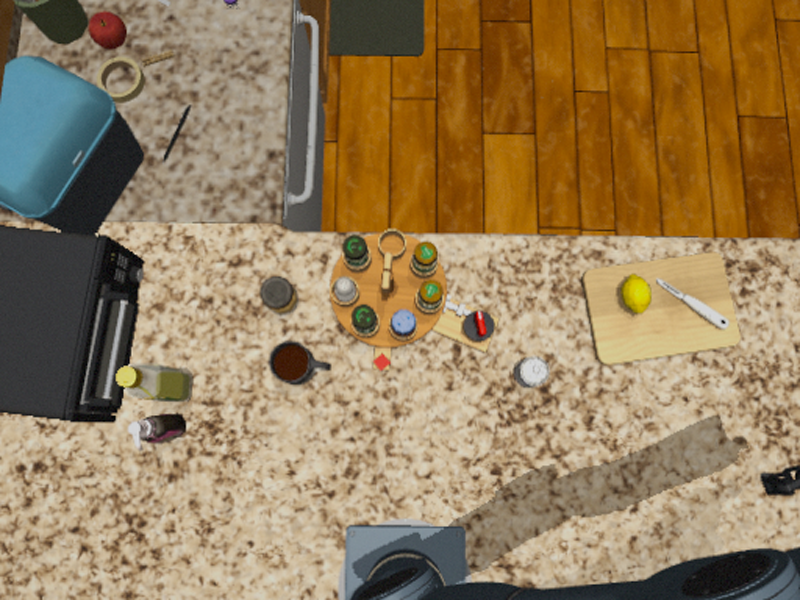

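View pics/scene0b.png

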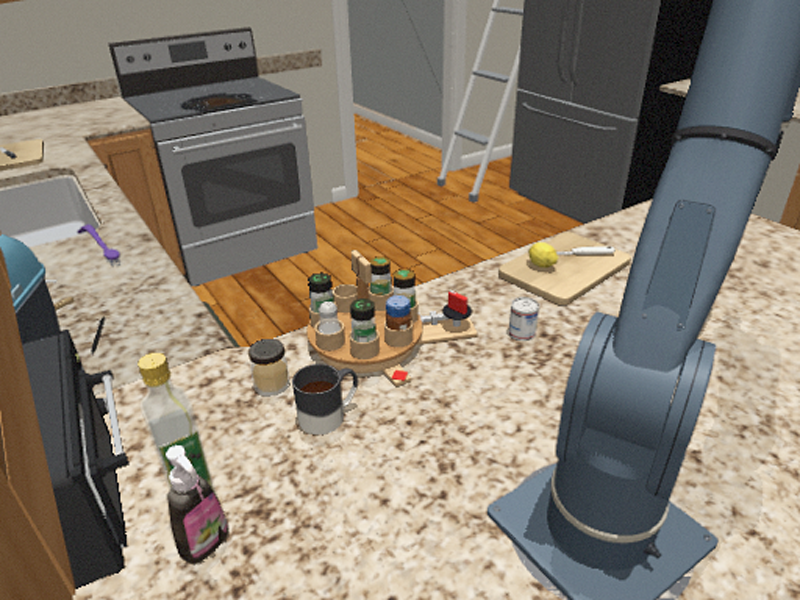

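The top view shows the carousel around (388,290), the red pointer at (382,362), the blue jar at (403,323), about 26° to the right of the front, and the knob at (480,325). I'll enlarge that area.

```bash
python3 - <<'E'
from h import *
im=cv2.imread("pics/top0.png")
cv2.imwrite("pics/c1.png",cv2.resize(im[145:245,200:330],None,fx=6,fy=6,interpolation=cv2.INTER_CUBIC))
im=cv2.imread("pics/scene0.png")
cv2.imwrite("pics/c2.png",cv2.resize(im[155:250,190:310],None,fx=6,fy=6,interpolation=cv2.INTER_CUBIC))
E
```

```text
(no output)
```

View pics/c1.png

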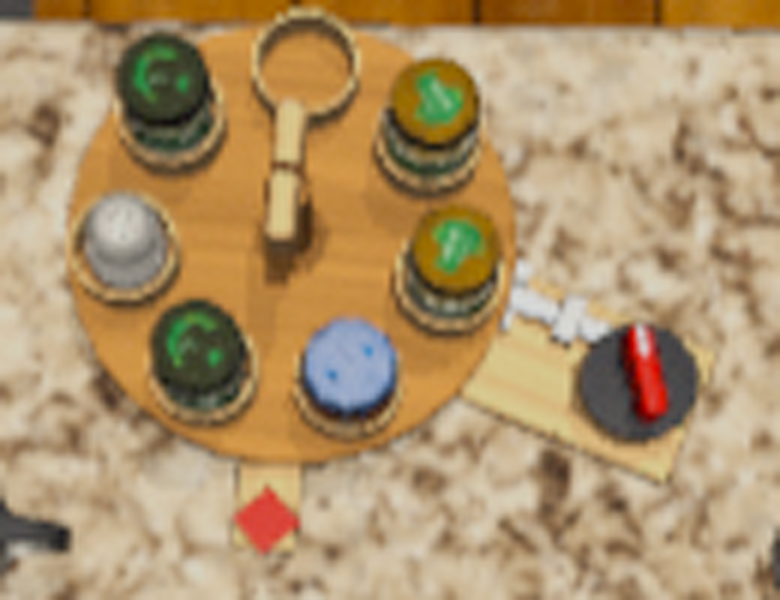

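View pics/c2.png

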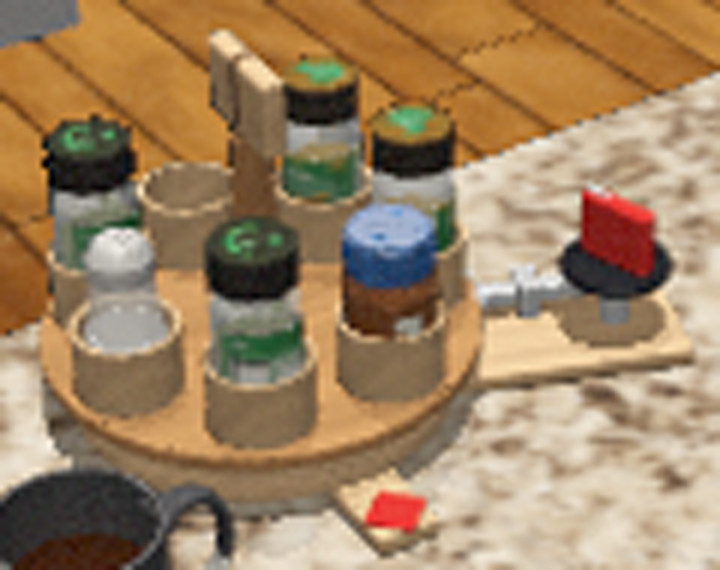

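The crop shows the turntable disc spanning x 68–517 and y 20–463, and the pointer at (267,520). The handle top runs from (291,100) to (283,230), the knob disc is centred on (638,382), and the knob's white mark is at its far end.

```bash
python3 - <<'E'
from h import *
T=lambda x,y,z:at("top",200+(x+.5)/6-.5,145+(y+.5)/6-.5,z)
S=lambda x,y,z:at("scene",190+(x+.5)/6-.5,155+(y+.5)/6-.5,z)
for n,p in dict(discL=(68,235,.04),discR=(517,235,.04),discB=(292,463,.04),ptr=(267,520,.014),hfar=(291,100,.198),hnear=(284,230,.198),kdisc=(638,382,.05),kdL=(579,382,.05),kdR=(698,382,.05),kbfar=(637,327,.087),kbnear=(653,408,.087),bluelid=(350,363,.128),saltcup=(122,250,.078),emptycup=(306,64,.078),gL=(163,76,.145),oR=(436,95,.145),oR2=(456,247,.145),gF=(198,340,.145)).items(): print(n,T(*p).round(4))
for n,p in dict(ptr=(397,511,.014),emptycup=(187,188,.078),kdisc=(616,264,.05),kb1=(590,192,.087),kb2=(650,222,.087),h1=(222,32,.198),h2=(272,78,.198),bluelid=(390,226,.128)).items(): print("S",n,S(*p).round(4))
E
```

```text
discL [0.5779 0.1527 0.04  ]
discR [ 0.5802 -0.0808  0.04  ]
discB [0.4598 0.0348 0.04  ]
ptr [0.433  0.0479 0.014 ]
hfar [0.6094 0.0348 0.198 ]
hnear [0.5479 0.0372 0.198 ]
kdisc [ 0.5018 -0.1419  0.05  ]
kdL [ 0.5016 -0.1116  0.05  ]
kdR [ 0.5021 -0.1727  0.05  ]
kbfar [ 0.5239 -0.1373  0.087 ]
kbnear [ 0.4831 -0.1449  0.087 ]
bluelid [0.4977 0.0061 0.128 ]
saltcup [0.5624 0.1213 0.078 ]
emptycup [0.6604 0.0296 0.078 ]
gL [0.6348 0.0979 0.145 ]
oR [ 0.6267 -0.0343  0.145 ]
oR2 [ 0.5517 -0.0441  0.145 ]
gF [0.5054 0.0785 0.145 ]
S ptr [0.4334 0.0478 0.014 ]
S emptycup [0.6639 0.0299 0.078 ]
S kdisc [ 0.5009 -0.1409  0.05  ]
S kb1 [ 0.5207 -0.1373  0.087 ]
S kb2 [ 0.4787 -0.1443  0.087 ]
S h1 [0.6086 0.0317 0.198 ]
S h2 [0.5527 0.0363 0.198 ]
S bluelid [0.5008 0.004  0.128 ]
```

```bash
cat >> h.py <<'E'
def rel(cp,cr,*targets):
    R=Ro.from_euler('xyz',cr,degrees=True)
    for p,r in targets:
        s=R.inv().apply(np.array(p)-cp)/.3
        w=(R.inv()*Ro.from_euler('xyz',r,degrees=True)).as_rotvec()/np.pi
        print("shift",s.round(4).tolist(),"turn",w.round(4).tolist())
E
python3 - <<'E'
from h import *
p=np.array([.238,-.632,.245]);k=np.array([.502,-.141,.18])
s=robot.state();cr=s["tcp_rot"]
rel(p,cr,((p+k)/2*[1,1,0]+[0,0,.245],[180,0,20.6]),)
rel((p+k)/2*[1,1,0]+[0,0,.245],[180,0,20.6],(k,[180,0,10]))
E
```

```text
shift [0.7, -0.611, 0.0009] turn [-0.0005, 0.0, 0.0001]
shift [0.6998, -0.6112, 0.2167] turn [-0.0, -0.0, 0.0589]
```

>>> {"op": "play_rows", "data": {"motion": [[[0.14, -0.122, 0], [0, 0, 0], 0], [[0.28, -0.244, 0], [0, 0, 0], 0], [[0.42, -0.366, 0], [0, 0, 0], 0], [[0.56, -0.488, 0], [0, 0, 0], 0], [[0.7, -0.61, 0], [0, 0, 0], 0], [[0.7, -0.61, 0], [0, 0, 0], 0], [[0.7, -0.61, 0], [0, 0, 0], 0], [[0.7, -0.61, 0], [0, 0, 0], 0], [[0.7, -0.61, 0], [0, 0, 0], 0], [[0.7, -0.61, 0], [0, 0, 0], 0]], "grip_force": 40}}

```text
t: 1.35
tool_pos: [0.3694, -0.3871, 0.2452]
tcp_rot: [-180.0, 0.0, 20.6]
wrist_force: [1.5, 0.5, -1.0]
finger_gap: 0.498
grip_force: 0.0
```

>>> {"op": "play_rows", "data": {"motion": [[[0.14, -0.122, 0.03], [0, 0, 0.012], 0], [[0.28, -0.244, 0.08], [0, 0, 0.024], 0], [[0.42, -0.366, 0.15], [0, 0, 0.036], 0], [[0.56, -0.488, 0.22], [0, 0, 0.048], 0], [[0.7, -0.611, 0.3], [0, 0, 0.059], 0], [[0.7, -0.611, 0.35], [0, 0, 0.059], 0], [[0.7, -0.611, 0.38], [0, 0, 0.059], 0], [[0.7, -0.611, 0.38], [0, 0, 0.059], 0], [[0.7, -0.611, 0.38], [0, 0, 0.059], 0], [[0.7, -0.611, 0.38], [0, 0, 0.059], 0]]}}

```text
t: 2.6
tool_pos: [0.5019, -0.1419, 0.132]
tcp_rot: [180.0, -0.1, 9.9]
wrist_force: [-0.5, -0.7, 0.2]
finger_gap: 0.5
grip_force: 0.0
```

```bash
python3 - <<'E'
from h import *
s=robot.state();print(s["tool_pos"],s["tcp_rot"],s["joint_pos"].round(1))
im=vision.capture("scene")
cv2.imwrite("pics/c3.png",cv2.resize(im[120:240,210:350],None,fx=5,fy=5,interpolation=cv2.INTER_CUBIC))
E
```

```text
[ 0.50189338 -0.14190287  0.13195656] [ 1.79970638e+02 -6.00220553e-02  9.91623165e+00] [ 11.5  28.   -1.3 113.5   1.   38.5 -70.5]
```

View pics/c3.png

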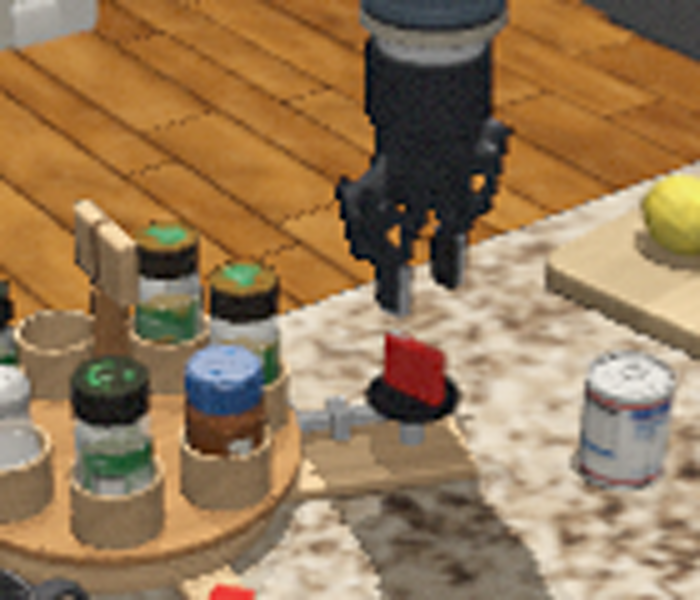

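The fingers at (395,290) and (450,265) are above the red bar at (415,370) and straddle it. Next I descend and close.

>>> {"op": "play_rows", "data": {"motion": [[[0, 0.003, 0.05], [0, 0, 0], 0], [[0, 0.003, 0.1], [0, 0, 0], 0], [[0, 0.003, 0.15], [0, 0, 0], 0], [[0, 0.003, 0.19], [0, 0, 0], 0], [[0, 0.003, 0.207], [0, 0, 0], 0], [[0, 0.003, 0.207], [0, 0, 0], -1], [[0, 0.003, 0.207], [0, 0, 0], -1], [[0, 0.003, 0.207], [0, 0, 0], -1], [[0, 0.003, 0.207], [0, 0, 0], -1], [[0, 0.003, 0.207], [0, 0, 0], -1]]}}

```text
t: 3.9
tool_pos: [0.5022, -0.1415, 0.0695]
tcp_rot: [-180.0, -0.0, 10.0]
wrist_force: [-0.1, 5.3, 3.6]
finger_gap: 0.147
grip_force: 41.6
```

>>> {"op": "play_rows", "data": {"motion": [[[0, 0, 0], [0, 0, 0.05], -1], [[0, 0, 0], [0, 0, 0.1], -1], [[0, 0, 0], [0, 0, 0.15], -1], [[0, 0, 0], [0, 0, 0.2], -1], [[0, 0, 0], [0, 0, 0.25], -1], [[0, 0, 0], [0, 0, 0.3], -1], [[0, 0, 0], [0, 0, 0.34], -1], [[0, 0, 0], [0, 0, 0.37], -1], [[0, 0, 0], [0, 0, 0.39], -1], [[0, 0, 0], [0, 0, 0.4], -1]]}}

```text
t: 5.15
tool_pos: [0.5028, -0.1399, 0.0695]
tcp_rot: [-179.9, 0.1, -61.8]
wrist_force: [2.0, 8.7, 4.9]
finger_gap: 0.147
grip_force: 53.7
```

```bash
python3 - <<'E'
from h import *
s=robot.state();print(s["tool_pos"],s["tcp_rot"],s["wrist_force"],s["moment"],s["joint_pos"].round(1))
E
```

```text
[ 0.50277008 -0.13993718  0.0695344 ] [-1.79921127e+02  7.99361655e-02 -6.18420958e+01] [1.99427949 8.74521022 4.93390099] [ 1.8257085  -0.17239374  1.17388557] [  -2.1   35.3   19.   117.   -21.6   31.  -119.4]
```

Moment of 1.2 N m shows the knob is at its stop. Now I release it, let it spring back, and lift.

>>> {"op": "play_rows", "data": {"motion": [[[0, 0, 0], [0, 0, 0.4], -1], [[0, 0, 0], [0, 0, 0], 0.8], [[0, 0, 0], [0, 0, 0], 0.8], [[0, 0, 0], [0, 0, 0], 0.8], [[0, 0, 0], [0, 0, 0], 0.8], [[0, 0, 0], [0, 0, 0], 0.8], [[0, 0, -0.1], [0, 0, 0], 0.8], [[0, 0, -0.3], [0, 0, 0], 0.8], [[0, 0, -0.5], [0, 0, 0], 0.8], [[0, 0, -0.62], [0, 0, 0], 0.8]]}}

```text
t: 6.4
tool_pos: [0.5024, -0.1424, 0.2581]
tcp_rot: [-179.9, -0.1, -62.1]
wrist_force: [0.3, 0.8, -1.1]
finger_gap: 0.901
grip_force: 0.0
```

My first row there asked for another 0.4 turn by mistake, and the speed limit capped it at about 10.7°. I'll check that the knob and its surroundings are fine.

```bash
python3 - <<'E'
from h import *
s=robot.state();print(s["tool_pos"],s["tcp_rot"],s["wrist_force"],s["moment"],s["joint_pos"].round(1))
im=vision.capture("scene")
a=cv2.resize(im[140:260,190:330],None,fx=5,fy=5,interpolation=cv2.INTER_CUBIC)
cv2.imwrite("pics/c4.png",a)
E
```

```text
[ 0.50238188 -0.14240433  0.25814576] [-1.79860860e+02 -1.05334971e-01 -6.20715821e+01] [ 0.29966209  0.83589794 -1.09592388] [ 0.03552108 -0.04025737 -0.02169914] [  -9.8   21.2   28.9  105.   -12.1   56.6 -127.9]
```

View pics/c4.png

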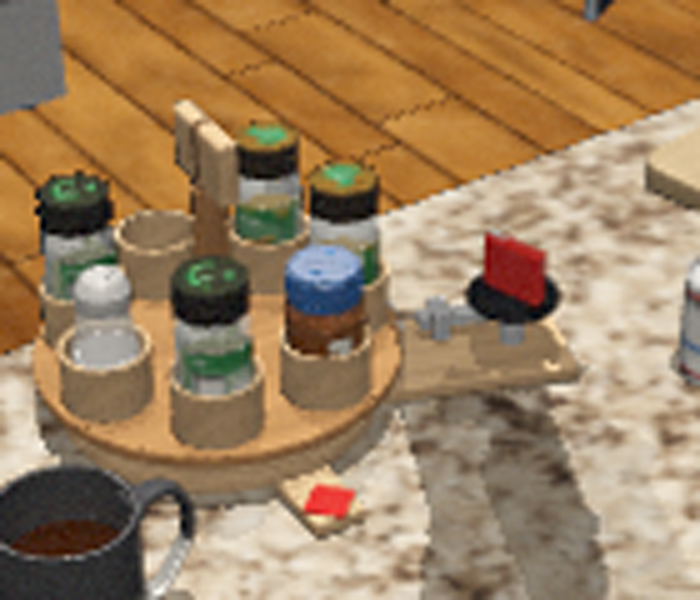

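>>> {"op": "play_rows", "data": {"motion": [[[-0.06, -0.07, 0], [0, 0, -0.05], 0], [[-0.12, -0.15, 0], [0, 0, -0.1], 0], [[-0.18, -0.23, 0], [0, 0, -0.15], 0], [[-0.24, -0.31, 0], [0, 0, -0.2], 0], [[-0.3, -0.38, 0], [0, 0, -0.25], 0], [[-0.36, -0.45, 0], [0, 0, -0.29], 0], [[-0.405, -0.5, 0], [0, 0, -0.319], 0], [[-0.405, -0.5, 0], [0, 0, -0.319], 0], [[-0.405, -0.5, 0], [0, 0, -0.319], 0], [[-0.405, -0.5, 0], [0, 0, -0.319], 0]]}}

```text
t: 7.7
tool_pos: [0.5771, 0.0344, 0.2552]
tcp_rot: [180.0, 0.0, -4.8]
wrist_force: [0.5, -0.2, 0.0]
finger_gap: 0.5
grip_force: 0.0
```

```bash
python3 - <<'E'
from h import *
s=robot.state();print(s["tool_pos"],s["tcp_rot"],s["joint_pos"].round(1))
im=vision.capture("scene");tp=vision.capture("top")
cv2.imwrite("pics/top1.png",tp)
f=lambda a,x,y,w,h,k:cv2.resize(a[y:y+h,x:x+w],None,fx=k,fy=k,interpolation=cv2.INTER_CUBIC)
a0=cv2.imread("pics/top0.png");b0=cv2.imread("pics/scene0.png")
r1=np.hstack([f(a0,275,180,50,40,8),f(tp,275,180,50,40,8)])
r2=np.hstack([f(b0,260,180,50,35,8),f(im,260,180,50,35,8)])
cv2.imwrite("pics/c5.png",np.vstack([r1,r2])[:600])
E
```

```text
[0.57708307 0.03443066 0.25523521] [ 1.79970424e+02  4.77842469e-03 -4.75574254e+00] [-16.   24.6  11.8  96.9  -5.6  59.1 -97.1]
```

View pics/c5.png

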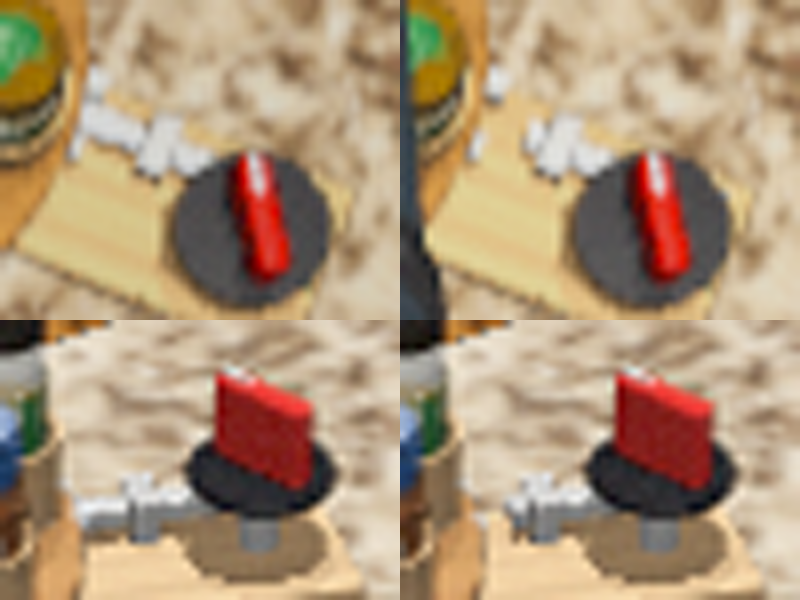

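Comparing before and after, the catch tip has pulled clear of the turntable (about 20 mm gap) and the knob is back at rest. Now I grip the handle.

>>> {"op": "play_rows", "data": {"motion": [[[0.003, -0.004, 0.06], [0, 0, 0], 0], [[0.003, -0.004, 0.12], [0, 0, 0], 0], [[0.003, -0.004, 0.18], [0, 0, 0], 0], [[0.003, -0.004, 0.23], [0, 0, 0], 0], [[0.003, -0.004, 0.265], [0, 0, 0], 0], [[0.003, -0.004, 0.265], [0, 0, 0], -1], [[0.003, -0.004, 0.265], [0, 0, 0], -1], [[0.003, -0.004, 0.265], [0, 0, 0], -1], [[0.003, -0.004, 0.265], [0, 0, 0], -1], [[0.003, -0.004, 0.265], [0, 0, 0], -1]]}}

```text
t: 9.05
tool_pos: [0.5786, 0.0385, 0.176]
tcp_rot: [-179.9, -0.0, -4.5]
wrist_force: [0.9, 5.4, -4.2]
finger_gap: 0.161
grip_force: 40.6
```

>>> {"op": "play_rows", "data": {"motion": [[[0, -0.006, 0], [0, 0, 0.01], -1], [[0, -0.008, 0], [0, 0, 0.03], -1], [[0, -0.008, 0], [0, 0, 0.05], -1], [[0, -0.008, 0], [0, 0, 0.07], -1], [[0, -0.008, 0], [0, 0, 0.09], -1], [[0, -0.008, 0], [0, 0, 0.11], -1], [[0, -0.008, 0], [0, 0, 0.13], -1], [[0, -0.008, 0], [0, 0, 0.14], -1], [[0, -0.008, 0], [0, 0, 0.143], -1], [[0, -0.008, 0], [0, 0, 0.143], -1]]}}

```text
t: 10.3
tool_pos: [0.5786, 0.0386, 0.176]
tcp_rot: [180.0, -0.0, -30.3]
wrist_force: [-0.5, -3.9, 0.4]
finger_gap: 0.154
grip_force: 41.4
```

```bash
python3 - <<'E'
from h import *
s=robot.state();print(s["tool_pos"],s["tcp_rot"],s["wrist_force"],s["moment"])
im=vision.capture("scene");tp=vision.capture("top")
cv2.imwrite("pics/top2.png",tp)
f=lambda a,x,y,w,h,k:cv2.resize(a[y:y+h,x:x+w],None,fx=k,fy=k,interpolation=cv2.INTER_CUBIC)
cv2.imwrite("pics/c6.png",np.hstack([f(tp,205,170,80,100,5),f(im,195,155,80,100,5)]))
E
```

```text
[0.57856816 0.03859876 0.17595683] [ 1.79974096e+02 -2.67367170e-02 -3.03304417e+01] [-0.49483824 -3.85432984  0.41861435] [-0.88735166  0.27181845  0.02108505]
```

View pics/c6.png

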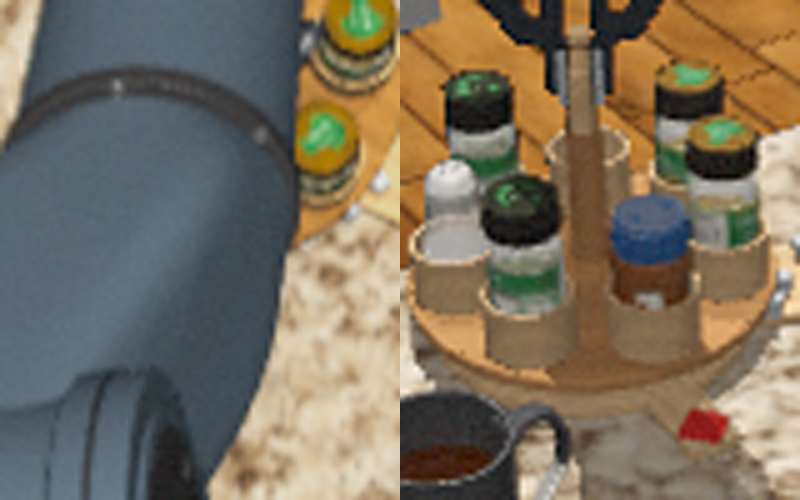

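The scene view shows the blue jar behind the red pointer, with all jars standing in their cups. I'll check the turn numerically from the same features before and after.

```bash
python3 - <<'E'
from h import *
S0=lambda x,y,z:at("scene",190+(x+.5)/6-.5,155+(y+.5)/6-.5,z)
S=lambda x,y,z:at("scene",195+(x-400+.5)/5-.5,155+(y+.5)/5-.5,z)
ax=np.array([.5785,.0365])
for n,a,b,z in (("blue",(390,226),(652,216),.128),("gF",(252,242),(522,205),.145),("oR2",(413,124),(722,132),.145),("gL",(90,138),(480,88),.145)):
    A=S0(*a,z)[:2]-ax;B=S(*b,z)[:2]-ax
    print(n,np.hypot(*A).round(4),np.hypot(*B).round(4),np.degrees(np.arctan2(A[1],A[0])).round(1),np.degrees(np.arctan2(B[1],B[0])).round(1),(B+ax).round(4))
T=lambda x,y,z:at("top",205+(x+.5)/5-.5,170+(y+.5)/5-.5,z)
for p in((328,130),(360,22)):
    B=T(*p,.145)[:2]-ax;print("top orange",np.hypot(*B).round(4),np.degrees(np.arctan2(B[1],B[0])).round(1))
for ay in(.0355,.0365,.0385): print("ptr",np.degrees(np.arctan2(.0478-ay,.4332-.5785)))
# colour-based blue lid centroid in both pictures
for n in("scene0","now"):
    im=cv2.imread("pics/scene0.png") if n=="scene0" else vision.capture("scene")
    h=cv2.cvtColor(im,cv2.COLOR_BGR2HSV)[180:215,230:270];m=(cv2.inRange(h,(100,90,60),(125,255,255))>0)
    y,x=np.nonzero(m);c=at("scene",x.mean()+230,y.mean()+180,.117);d=c[:2]-ax
    print(n,m.sum(),c.round(4),np.hypot(*d).round(4),np.degrees(np.arctan2(d[1],d[0])).round(2))
E
```

```text
blue 0.0842 0.0866 -157.3 175.6 [0.4921 0.0431]
gF 0.0855 0.0929 149.7 127.2 [0.5224 0.1105]
oR2 0.0858 0.0845 -107.6 -131.1 [ 0.5229 -0.0272]
gL 0.0841 0.083 45.6 20.5 [0.6562 0.0655]
top orange 0.0858 -130.5
top orange 0.0839 -84.6
ptr 175.16130835340365
ptr 175.553050657237
ptr 176.33775024948602
scene0 100 [0.4889 0.0124 0.117 ] 0.0927 -164.96
now 104 [0.4847 0.0489 0.117 ] 0.0946 172.46
```

All measurements agree within about 1°: the handle turned 25.8°, and the blue jar is at 175.6° against the pointer at 175.5°. The arm is still and gripping, so I'm handing in.

```bash
python3 -c "
from rig import *
s=robot.state();print(s['t'],s['tcp_rot'],s['grip_force'],abs(s['qd']).max());print(sign_off())"
```

```text
10.45 [ 1.79980316e+02 -2.42440407e-02 -3.03358817e+01] 41.56413674354553 0.117770105790228
the job is handed in; nothing more can be done
None
```

The carousel is unlocked and turned so the blue-lidded jar stands behind the red pointer (within about 1° by camera), with the gripper still holding the handle; I handed the job in at 10.5 s, and no verdict was shown.

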